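Check the accelerator pump of an opened carburettor

ROBOT

A 7-joint arm with a two-finger parallel gripper is mounted at the origin on the work surface. World frame = base frame: x ahead of the robot, y to its left, z up, the work surface at z = 0. Lengths are in m, angles in rad, forces in N, time in s.
With the tool pointing down it reaches from about 0.35 to 0.9 m from the base axis. Payload 19.9 kg.
Tool frame: the origin (TCP) lies midway between the tips of the shut fingers; the grasp point (between the pads) lies 19 mm behind it; z points along the fingers, y is the line along which they close (so a half turn about z gives the same grasp; the last joint's range is limited). The gripper opens to 85 mm and grips with 20 to 120 N. Pads are 22 mm wide; open, the fingers measure 114 mm over their backs; the gripper's body (76 mm by 85 mm) begins 54 mm behind the grasp point. The pads swing forward as they close: fully open they stand 13 mm farther back than shut.
Start: joints at [1.165, 0.417, -0.01, 1.614, 0.005, 1.111, -0.053], TCP at [0.222, -0.584, 0.231] pointing down, gripper open.
Joint ranges: [-2.81, 2.81], [-0.39, 2.02], [-1.27, 1.25], [0.06, 2.57], [-1.19, 4.33], [0.19, 2], [-2.82, 2.82]. Speed limits (rad/s): [1.89, 1.89, 2.39, 2.39, 3.01, 3.01, 3.01].

INTERFACE

Orientations are given as a unit quaternion [w, x, y, z].
In Python, from bench import ctrl, camera, camera_info gives the robot as it stands.
- The arm moves only by the tool apply_moves, never from a script. Its argument "motion" is a list of rows, each a list of 2 entries, a list of its own where there are three numbers: the shift along the tool's x, y, z in mm, then the turn, a rotation vector about the tool's x, y, z in degrees. In form: [[[dx, dy, dz], [rx, ry, rz]], ...]. A call has 1 to 8 rows; each row is the pose to reach, as a shift and turn from the pose commanded when the call began, along the tool's axes at that moment; what a row does not reach only later rows make up. A row lasts 1/10 s, in which the tool goes at most 50 mm and 8.59 degrees, less where a joint would pass 70% of its speed; a pose out of reach is approached as far as the arm can. A call with a gripper value outside its range is refused whole. "claw" is the finger opening in mm, from 0 to 85.4, set as the call begins (left out, the last holds). The fingers move at their own pace and stop on an object; "grip_force" is the grip in N (left out, the last holds). Time passes only in rows, so rows that repeat a pose let the fingers close. It gives the time, the measured TCP pose, the force, the opening and the grip force at its end, in the units of the state.
- ctrl.get_obs(): the state, without advancing time (a new reading comes with each control period).
- camera(name): name is "scene" or "top"; returns the picture (400x640x3 uint8, blue, green, red); there is no depth.
- camera_info(name): a dict with "fovy" (degrees; the focal length in pixels is half the picture's height over the tangent of half this angle, whatever the lens; pixels are square), "cx", "cy" (the principal point, pixels), "R" (3x3) and "t" (3): a world point X has camera coordinates R X + t. Camera axes: x right, y down, z forward; pixel columns grow to the right and rows downward; lengths in m; the calibration is good to about 2 mm. A picture is of the moment at which its call begins. camera_info takes no time and is no camera call.
- ctrl.hand_in(): hands the job in; it is judged then, once.
The state is a dict: "t": time; "qpos": joint angles; "joint_velocities": joint speeds; "tau": joint torques, N m; "tool_pos": TCP position; "orientation": TCP orientation; "contact_force": force on the tool from outside, world axes, zero at the start; "moment": the same for the moment, N m; "finger_gap": finger opening in m; "gripper_force": force on a finger pad.
Only numpy, scipy, OpenCV 4.12 (cv2) and the standard library are available. Lean on these libraries where they do the work, as an engineer would, in place of code of your own. Each camera call takes 0.05 s, during which the arm holds its last target. There are 200 camera calls.

TASK

The carburettor on the bench has its top cover off; check that its accelerator pump works freely. Reach a closed fingertip down into the open pump chamber and push the brass plunger to the bottom of its stroke, hold it there for about a second, then back off until it has sprung all the way up, and do that at least twice before leaving it up and the finger out of the way. Only push, do not force it against the bottom or pull it up, keep off the two floats, and do not lift or shift the carburettor or disturb the cover, dish, tools and cans around it.

Things in the scene. Friction and masses are not known exactly. Their poses are not given: they have to be found in the camera images.
- carb: open four-barrel carburettor, grey casting, loose, about 2.6 kg, 160 (own x) x 172 (y) x 82 mm high. Origin: centre of underside, on the bench (z = 0); own z up, -x its front. The rim, 82 mm up, is its highest part. From above: four round bores to the rear, a brass float in the bowl along each side, a rectangular pit (pump chamber) amid the front edge; steel fuel fitting at front, y = -62.
- pump_chamber (a point): centre of the mouth of the pump chamber, at the height of the rim; 52 mm in front of the carburettor's centre (own x = -52, y = 0, z = 82 mm). The chamber is 46 mm (own x) by 52 mm (own y) inside with upright walls, 46 mm deep; axes as the carburettor's. Its front wall is 5 mm thick, its rear wall 7 mm, the metal at either side 23 mm.
- plunger_top (a point): middle of the flat round top of the brass pump plunger (head 22 mm in diameter, 4 mm thick, on an 8 mm stem), upright in the middle of the pump chamber. At rest it lies 24 mm below the rim (58 mm above the bench); at the bottom of its stroke 36 mm below the rim. It moves with the plunger.
- pump_plunger (a joint): stroke of the plunger in m: 0 at rest (fully up), grows as it is pushed straight down, 0.012 at the bottom, where it meets a solid stop; negative if pulled up. Its spring needs about 5.5 N at the bottom and brings it back by itself.
- float_left (a joint): brass float in the bowl on the carburettor's own +y side, rad: 0 at rest, grows as it is pushed down (up to 0.3). Very light.
- float_right (a joint): the same for the float on the own -y side.
- float_left_top (a point): middle of the top of the left float (58 x 24 mm, 9 mm below the rim), 65 mm to the own +y side of the carburettor's centre line, 6 mm in front of its centre.
- float_right_top (a point): the same for the right float, on the own -y side.
- air_horn: the carburettor's removed top cover, grey casting 150 x 168 mm with a 130 mm round air inlet, 50 mm high in all, loose on the bench; origin under its centre.
- parts_dish: round steel dish, 144 mm across, 30 mm high, with brass screws in it, loose; origin under its centre.
- screwdriver: screwdriver with a red handle, 230 mm long, 26 mm thick, lying loose beside the carburettor; origin under its middle, own x along it to the tip.
- wrench: steel spanner, 170 mm long, 8 mm thick, lying loose behind the carburettor; origin under its middle.
- cleaner_can: spray can, 66 mm across, 200 mm high, white with a red band and red cap, standing loose; origin under its centre.
- oil_can: spray can, 58 mm across, 170 mm high, blue with a yellow band and yellow cap, standing loose; origin under its centre.

How it is judged:
On the way, in this order (a step that is already met when the one before it is completed fails the run):
1. the plunger is pushed to the bottom (10.5 mm or more of its 12 mm) and held there half a second (value of joint pump_plunger above 0.0105 m), for 0.5 s.
2. the plunger is let fully up (within 2 mm) (value of joint pump_plunger below 0.002 m), for 0.1 s.
3. the plunger is pushed to the bottom a second time and held there half a second (value of joint pump_plunger above 0.0105 m), for 0.5 s.
4. the plunger is let fully up again (value of joint pump_plunger below 0.002 m), for 0.1 s.
At the end, for the whole second after the job is handed in: The plunger is fully up (within 2 mm), the carburettor stands level and still within 20 mm of where it stood, the floats are not pushed down (less than 0.1 rad), and the cover, dish, tools and cans are within 20 mm of where they were (value of joint pump_plunger between -0.002 and 0.002 m and value of joint each of float_left, float_right below 0.1 rad and distance of each of carb, screwdriver, wrench, air_horn, parts_dish, cleaner_can, oil_can from where it was at the start of the episode below 0.02 m and angle between carb's own z axis and vertical below 0.05 rad and linear speed of carb below 0.01 m/s); the robot touches nothing.
It fails at once if the carburettor is lifted, tipped or shoved more than 20 mm (height (world z) of carb above 0.008 m or angle between carb's own z axis and vertical above 0.08 rad or distance of carb from where it was at the start of the episode above 0.02 m).
It fails at once if the plunger is pulled up out of its bore (more than 3 mm) (value of joint pump_plunger below -0.003 m).
It fails at once if the fingers push on the carburettor or its plunger with more than 40 N (contact force between the fingers and carb above 40 N).
It fails at once if a float is pushed down (more than 0.1 rad) (value of joint any of float_left, float_right above 0.1 rad).
It fails at once if the cover, dish, tools or cans are moved more than 20 mm or lifted (distance of any of screwdriver, wrench, air_horn, parts_dish, cleaner_can, oil_can from where it was at the start of the episode above 0.02 m).
It also fails if it takes over 48 s, if anything falls off the work surface, if the arm or the gripper's body presses on something with over 40 N, if the wrist force passes 120 N, or if a joint passes its speed limit or range.

## Working session

There is one attempt and no reset: what is moved stays moved. The work goes in short steps, Python scripts to look and compute and a tool call to move; the robot and the scene stay as the last step left them, time stands still between calls to the robot, and variables do not carry over. Pictures are saved under pics/ and viewed, at most 10 in all, crops included, and the job is handed in when it is done.

Besides the shell and the picture viewer there is one more tool, called after "Call:" in YAML: its name, and indented under it one key for each argument. apply_moves: Moves the arm, as the interface text tells. Its arguments: {"type":"object","properties":{"motion":{"type":"array"},"claw":{"type":"number"},"grip_force":{"type":"number"}},"required":["motion"]}

```bash
mkdir -p pics
python3 - <<'E'
from bench import ctrl,camera,camera_info
import cv2
for n in("scene","top"):
    im=camera(n);cv2.imwrite(f"pics/{n}0.png",im);i=camera_info(n);print(n,i)
o=ctrl.get_obs();print(o)
E
```

```text
scene {'fovy': 44.226042646180616, 'cx': 317.9574254436295, 'cy': 212.083120566152, 'R': array([[ 0.22555855,  0.97409519, -0.01618322],
       [ 0.56629987, -0.14461119, -0.81141362],
       [-0.79273438,  0.17385672, -0.58424827]]), 't': array([-0.13593577, -0.25420743,  1.88668471])}
top {'fovy': 54.91589085425761, 'cx': 320.0448637952789, 'cy': 200.16854341468297, 'R': array([[ 0.00902998, -0.99989196,  0.01159867],
       [-0.98847301, -0.01067867, -0.15102008],
       [ 0.15112762, -0.01010127, -0.98846265]]), 't': array([1.72697442e-04, 5.49853407e-01, 1.21734918e+00])}
{'t': 0.1, 'qpos': array([ 1.16550431,  0.41789587, -0.01031421,  1.61411138,  0.00470276,
        1.11068286, -0.05297121]), 'joint_velocities': array([ 0.00257016, -0.0010859 , -0.00059732, -0.00154086,  0.00050054,
        0.00094817,  0.00191474]), 'tau': array([ 3.29070746e-03, -8.65825224e+01,  6.81744888e-01, -4.35635662e+01,
        1.92849990e-02,  4.92823820e-03,  1.13106853e-04]), 'tool_pos': array([ 0.22227615, -0.58381092,  0.23073536]), 'orientation': array([-5.18973411e-04,  9.83497978e-01,  1.80918320e-01, -1.37352025e-04]), 'contact_force': array([ 0.03412555,  0.34739214, -0.46669263]), 'moment': array([-0.04859239, -0.03507442,  0.03264599]), 'gripper_force': 0.0, 'finger_gap': 0.08549597934096394}
```

View pics/top0.png

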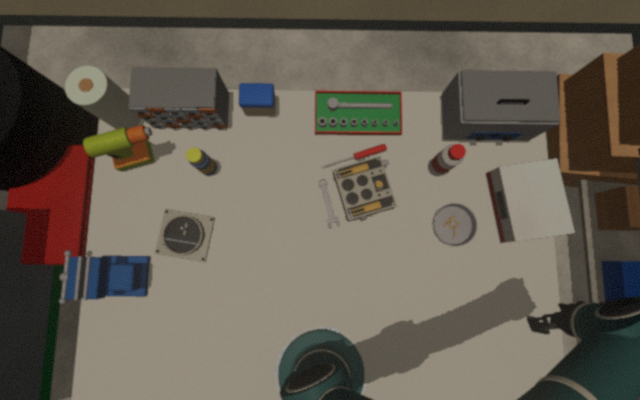

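View pics/scene0.png

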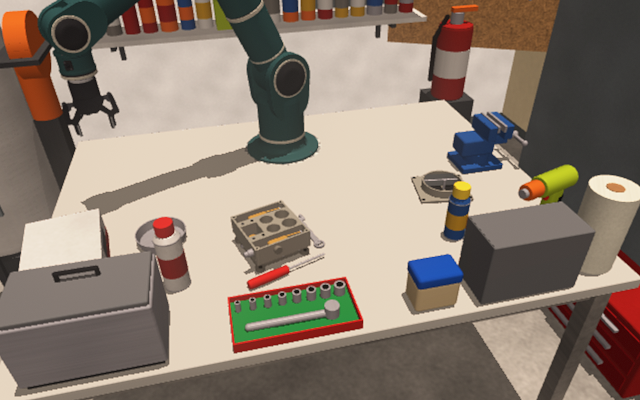

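Top view: the carburettor is at about (363,189), with its pump pit on the right at about (380,184). The scene view shows it at about (272,235). I'll enlarge both.

Run:
```python
import cv2
a=cv2.imread("pics/top0.png")[145:230,315:410];b=cv2.imread("pics/scene0.png")[190:275,220:330]
cv2.imwrite("pics/tc.png",cv2.resize(a,None,fx=7,fy=7,interpolation=cv2.INTER_CUBIC))
cv2.imwrite("pics/sc.png",cv2.resize(b,None,fx=7,fy=7,interpolation=cv2.INTER_CUBIC))
```

```text
(no output)
```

View pics/tc.png

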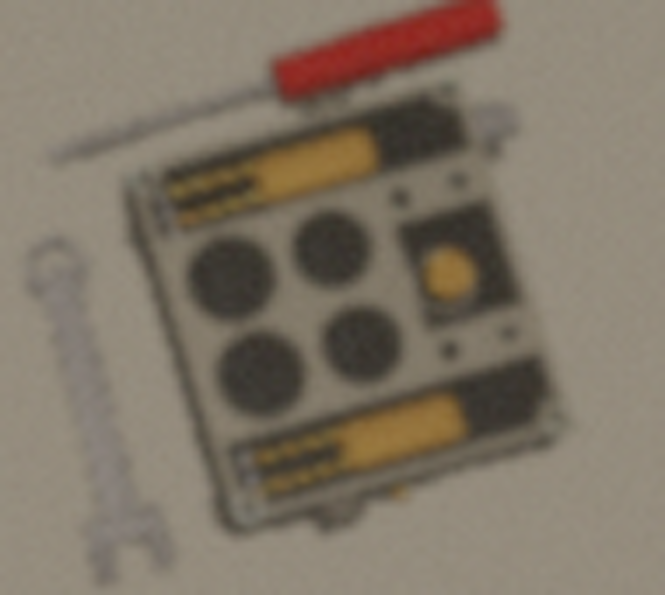

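View pics/sc.png

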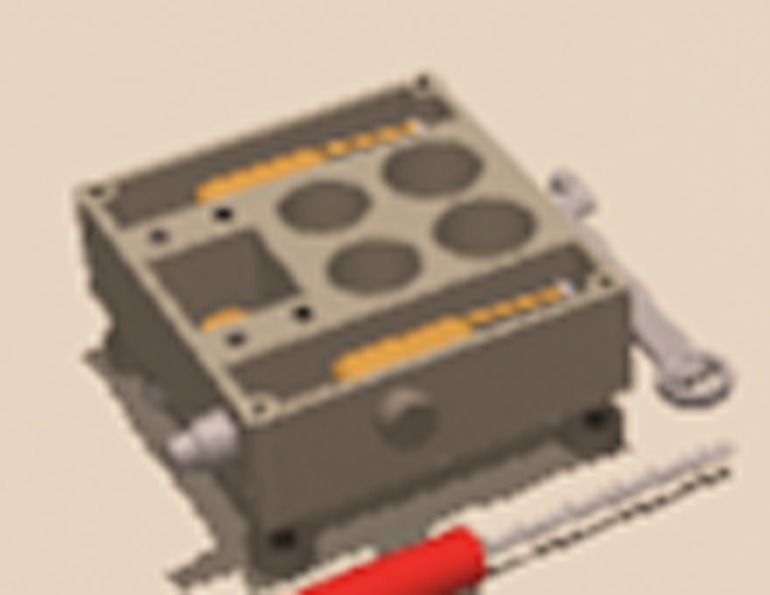

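```bash
cat > h.py <<'E'
import numpy as np
from bench import camera_info
C={n:camera_info(n) for n in("scene","top")}
def ray(n,p):
    c=C[n];f=200/np.tan(np.radians(c["fovy"]/2))
    d=c["R"].T@np.array([(p[0]-c["cx"])/f,(p[1]-c["cy"])/f,1]);return -c["R"].T@c["t"],d/np.linalg.norm(d)
def plane(n,p,z):
    o,d=ray(n,p);return o+d*(z-o[2])/d[2]
def tri(a,b):
    A=0;B=0
    for n,p in(("top",a),("scene",b)):
        o,d=ray(n,p);P=np.eye(3)-np.outer(d,d);A=A+P;B=B+P@o
    return np.linalg.solve(A,B)
E
python3 - <<'E'
from h import *
T=lambda p:np.array([315,145])+(np.array(p)+.5)/7-.5
S=lambda p:np.array([220,190])+(np.array(p)+.5)/7-.5
prs={"FR":((452,92),(262,408)),"FL":((558,425),(97,192)),"RR":((145,183),(606,283)),"RL":((250,508),(424,82)),
"m1":((400,227),(302,297)),"m2":((487,207),(200,330)),"m3":((522,300),(150,262)),"m4":((430,327),(258,230)),
"bRr":((232,278),(485,228)),"bFr":((332,248),(375,267)),"bRl":((262,373),(432,167)),"bFl":((363,343),(325,207)),
"s1":((401,198),(303,313)),"s2":((458,180),(235,340)),"s3":((449,350),(223,214)),"s4":((510,333),(159,237))}
np.set_printoptions(precision=4,suppress=True)
for k,(a,b) in prs.items():print(k,tri(T(a),S(b)),plane("top",T(a),.082),plane("scene",S(b),.082))
print("plunger",plane("top",T((450,272)),.058))
E
```

```text
FR [ 0.6842 -0.1807  0.0833] [ 0.6843 -0.1834  0.082 ] [ 0.6833 -0.1783  0.082 ]
FL [ 0.5303 -0.2273  0.0805] [ 0.5298 -0.2292  0.082 ] [ 0.5331 -0.2253  0.082 ]
RR [ 0.64   -0.041   0.0812] [ 0.6397 -0.0419  0.082 ] [ 0.6412 -0.0402  0.082 ]
RL [ 0.4908 -0.0877  0.0836] [ 0.4907 -0.0896  0.082 ] [ 0.4889 -0.0856  0.082 ]
m1 [ 0.6207 -0.1568  0.0821] [ 0.6205 -0.1586  0.082 ] [ 0.6211 -0.1549  0.082 ]
m2 [ 0.6306 -0.1969  0.0815] [ 0.6303 -0.1986  0.082 ] [ 0.6318 -0.1952  0.082 ]
m3 [ 0.5869 -0.2114  0.0843] [ 0.5871 -0.2139  0.082 ] [ 0.5846 -0.2094  0.082 ]
m4 [ 0.5744 -0.1688  0.0828] [ 0.5742 -0.1718  0.082 ] [ 0.5743 -0.1659  0.082 ]
bRr [ 0.5959 -0.0804  0.0829] [ 0.5959 -0.0817  0.082 ] [ 0.595 -0.079  0.082]
bFr [ 0.6103 -0.1261  0.083 ] [ 0.6103 -0.1274  0.082 ] [ 0.6093 -0.1249  0.082 ]
bRl [ 0.552  -0.0939  0.0841] [ 0.5522 -0.0952  0.082 ] [ 0.5495 -0.0924  0.082 ]
bFl [ 0.5665 -0.1396  0.0829] [ 0.5665 -0.1412  0.082 ] [ 0.5657 -0.1381  0.082 ]
s1 [ 0.6337 -0.1575  0.0844] [ 0.634  -0.1592  0.082 ] [ 0.631  -0.1559  0.082 ]
s2 [ 0.6426 -0.1842  0.0835] [ 0.6428 -0.1855  0.082 ] [ 0.6411 -0.1831  0.082 ]
s3 [ 0.5634 -0.179   0.0844] [ 0.5637 -0.1803  0.082 ] [ 0.5603 -0.178   0.082 ]
s4 [ 0.5716 -0.206   0.0842] [ 0.5718 -0.2082  0.082 ] [ 0.5692 -0.2043  0.082 ]
plunger [ 0.6045 -0.1852  0.058 ]
```

Triangulated rim points come out at z≈0.082, which matches the text. The chamber centre is at about (0.603, -0.1835), and the plunger ray agrees. I want tool y along the chamber's own y, so the turn is about -86°. I'll move there with the fingers shut.

Call:
apply_moves:
  motion:
    - [[37,-18,0],[0,0,-6]]
    - [[75,-36,0],[0,0,-12]]
    - [[112,-54,0],[0,0,-18]]
    - [[150,-72,0],[0,0,-24]]
    - [[187,-90,0],[0,0,-30]]
    - [[225,-108,0],[0,0,-36]]
    - [[262,-126,0],[0,0,-42]]
    - [[300,-144,0],[0,0,-48]]
  claw: 0
  grip_force: 40

```text
t: 0.9
tool_pos: [0.4522, -0.3414, 0.2311]
orientation: [-0.0, 0.824, 0.567, -0.0]
contact_force: [0.2, -0.9, -0.6]
finger_gap: 0.0001
gripper_force: 0.0
```

```bash
cat >> h.py <<'E'
from scipy.spatial.transform import Rotation as Rn
def go(o,x=.603,y=-.1835,z=.2,ya=16.8):
    q=o["orientation"];R=Rn.from_quat([*q[1:],q[0]])
    yy=np.array([np.cos(np.radians(ya)),np.sin(np.radians(ya)),0]);zz=np.array([0,0,-1.]);
    W=Rn.from_matrix(np.column_stack([np.cross(yy,zz),yy,zz]))
    print("t",o["t"],"pos",o["tool_pos"].round(4),"shift",(R.inv().apply(np.array([x,y,z])-o["tool_pos"])*1000).round(1),"turn",(R.inv()*W).as_rotvec(degrees=True).round(2),"F",o["contact_force"].round(2),"gap",o["finger_gap"].round(4),o["qpos"].round(2))
E
python3 -c "
from h import *;from bench import ctrl;go(ctrl.get_obs())"
```

```text
Traceback (most recent call last):
  File "h.py", line 19, in go
    print("t",o["t"],"pos",o["tool_pos"].round(4),"shift",(R.inv().apply(np.array([x,y,z])-o["tool_pos"])*1000).round(1),"turn",(R.inv()*W).as_rotvec(degrees=True).round(2),"F",o["contact_force"].round(2),"gap",o["finger_gap"].round(4),o["qpos"].round(2))
                                                                                                                                                                                                                   ^^^^^^^^^^^^^^^^^^^^^
AttributeError: 'float' object has no attribute 'round'
```

```bash
sed -i 's/o\["finger_gap"\].round(4)/round(o["finger_gap"],4)/' h.py
python3 -c "
from h import *;from bench import ctrl;go(ctrl.get_obs())"
```

```text
t 0.9 pos [ 0.4522 -0.3414  0.2311] shift [201.3  84.5  31.1] turn [-3.000e-02 -1.000e-02 -3.772e+01] F [ 0.21 -0.88 -0.58] gap 0.0001 [ 0.84  0.33 -0.3   1.75  0.11  1.08  0.13]
```

Call:
apply_moves:
  motion:
    - [[28,12,4],[0,0,-5.5]]
    - [[57,24,8],[0,0,-11]]
    - [[86,36,13],[0,0,-16.5]]
    - [[115,48,18],[0,0,-22]]
    - [[144,60,22],[0,0,-27.5]]
    - [[173,72,27],[0,0,-33]]
    - [[200,84,31],[0,0,-37.7]]
    - [[200,84,31],[0,0,-37.7]]

```text
t: 1.7
tool_pos: [0.6037, -0.1825, 0.1993]
orientation: [-0.001, 0.595, 0.804, 0.001]
contact_force: [-0.5, 0.3, -0.0]
finger_gap: 0.0002
gripper_force: 0.0
```

Run:
```python
from h import *;from bench import ctrl,camera
import cv2
a=camera("top");b=camera("scene");go(ctrl.get_obs())
a=cv2.resize(a[130:230,310:420],None,fx=4,fy=4,interpolation=2);b=cv2.resize(b[120:270,190:320],None,fx=4,fy=4,interpolation=2)[:600]
c=np.zeros((600,800,3),np.uint8);c[:b.shape[0],:400]=b[:,60:460];c[:400,400:]=a[:,20:420];cv2.imwrite("pics/c1.png",c)
```

```text
t 1.8 pos [ 0.602  -0.1862  0.1997] shift [ 2.3  1.8 -0.3] turn [-0.04 -0.04 -0.24] F [0.5  0.56 0.01] gap 0.0 [ 0.6   0.5  -0.47  1.62  0.25  1.09  0.35]
```

View pics/c1.png

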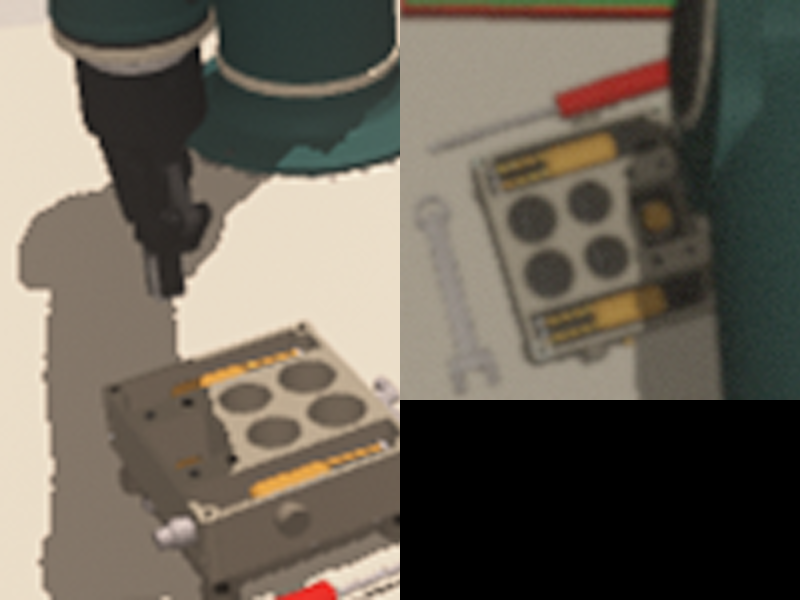

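The pit is in view under the hand, with the plunger at about (657,215) in the composite. The shut fingers look slim, with their knuckles well above the tip. I'll correct the position and come down to just above the rim.

Call:
apply_moves:
  motion:
    - [[2,1,10],[0,0,0]]
    - [[2,1,30],[0,0,0]]
    - [[2,1,50],[0,0,0]]
    - [[2,1,70],[0,0,0]]
    - [[2,1,90],[0,0,0]]
    - [[2,1,105],[0,0,0]]
    - [[2,1,105],[0,0,0]]
    - [[2,1,105],[0,0,0]]

```text
t: 2.6
tool_pos: [0.6024, -0.1846, 0.0955]
orientation: [-0.0, 0.598, 0.801, -0.0]
contact_force: [1.3, 0.8, 0.6]
finger_gap: -0.0002
gripper_force: 0.0
```

Run:
```python
from h import *;from bench import ctrl,camera
import cv2
a=camera("top");go(ctrl.get_obs(),z=.06);b=camera("scene");go(ctrl.get_obs(),z=.06)
a=cv2.resize(a[140:225,320:415],None,fx=4,fy=4,interpolation=2)[:,:380];b=cv2.resize(b[160:275,220:320],None,fx=4,fy=4,interpolation=2)
c=np.zeros((500,800,3),np.uint8);c[:b.shape[0],:400]=b;c[:340,400:780]=a;cv2.imwrite("pics/c2.png",c)
```

```text
t 2.65 pos [ 0.6027 -0.1846  0.0961] shift [ 1.   0.5 36.1] turn [ 0.04  0.03 -0.28] F [-0.52 -0.37 -0.16] gap 0.0 [ 0.56  0.62 -0.43  1.69  0.31  0.9   0.29]
t 2.7 pos [ 0.6029 -0.1846  0.0963] shift [ 1.1  0.4 36.3] turn [ 0.06  0.04 -0.28] F [ 0.96  0.88 -0.12] gap -0.0002 [ 0.56  0.61 -0.43  1.69  0.31  0.9   0.29]
```

View pics/c2.png

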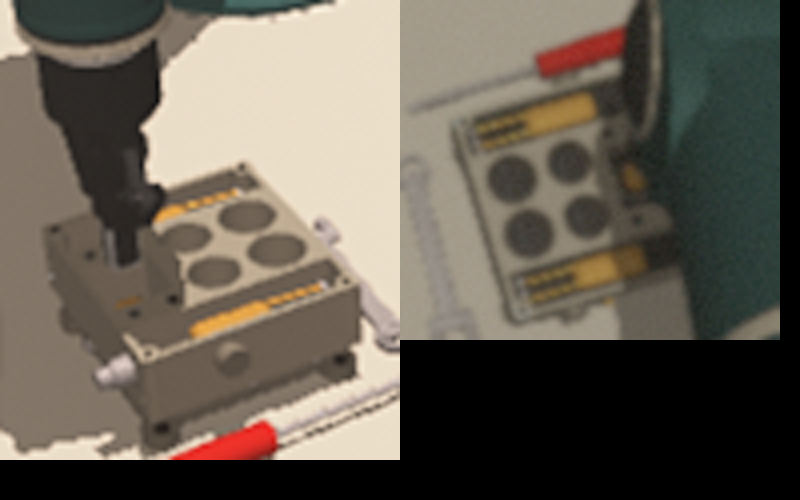

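The tip, at about (122,262) on the left, hangs over the pit with even clearance. Next I lower it into the chamber to just above the plunger.

Call:
apply_moves:
  motion:
    - [[1,0.5,6],[0,0,0]]
    - [[1,0.5,13],[0,0,0]]
    - [[1,0.5,20],[0,0,0]]
    - [[1,0.5,27],[0,0,0]]
    - [[1,0.5,34],[0,0,0]]
    - [[1,0.5,34],[0,0,0]]

```text
t: 3.3
tool_pos: [0.602, -0.1831, 0.06]
orientation: [-0.001, 0.598, 0.802, -0.0]
contact_force: [0.5, 0.2, 0.3]
finger_gap: -0.0002
gripper_force: 0.0
```

Call:
apply_moves:
  motion:
    - [[0,0,2],[0,0,0]]
    - [[0,0,4],[0,0,0]]
    - [[0,0,6],[0,0,0]]
    - [[0,0,8],[0,0,0]]
    - [[0,0,10],[0,0,0]]
    - [[0,0,10],[0,0,0]]

```text
t: 3.9
tool_pos: [0.6028, -0.1832, 0.0512]
orientation: [0.0, 0.598, 0.801, 0.0]
contact_force: [1.5, 0.0, 3.5]
finger_gap: -0.0001
gripper_force: 1.5
```

```bash
python3 -c "
from h import *;from bench import ctrl;go(ctrl.get_obs(),z=.046)"
```

```text
t 3.9 pos [ 0.6028 -0.1832  0.0512] shift [-0.3  0.1  5.2] turn [ 0.02  0.   -0.25] F [1.52 0.05 3.5 ] gap -0.0001 [ 0.55  0.67 -0.41  1.71  0.34  0.83  0.27]
```

Upward force is 3.5 N, so only the spring is loading it. I'll go on in small steps.

Call:
apply_moves:
  motion:
    - [[0,0,1],[0,0,0]]
    - [[0,0,2],[0,0,0]]
    - [[0,0,3],[0,0,0]]
    - [[0,0,4],[0,0,0]]
    - [[0,0,4],[0,0,0]]
    - [[0,0,4],[0,0,0]]

```text
t: 4.5
tool_pos: [0.6028, -0.1832, 0.0474]
orientation: [0.0, 0.598, 0.801, 0.0]
contact_force: [1.9, 0.4, 4.1]
finger_gap: 0.0003
gripper_force: 2.4
```

Call:
apply_moves:
  motion:
    - [[0,0,0.5],[0,0,0]]
    - [[0,0,0.8],[0,0,0]]
    - [[0,0,0.8],[0,0,0]]

```text
t: 4.8
tool_pos: [0.6028, -0.1833, 0.0466]
orientation: [0.0, 0.598, 0.801, 0.0]
contact_force: [1.7, 0.6, 4.6]
finger_gap: 0.0001
gripper_force: 2.5
```

Call:
apply_moves:
  motion:
    - [[0,0,0.4],[0,0,0]]
    - [[0,0,0.6],[0,0,0]]
    - [[0,0,0.6],[0,0,0]]

```text
t: 5.1
tool_pos: [0.6028, -0.1833, 0.0461]
orientation: [0.0, 0.598, 0.802, 0.0]
contact_force: [1.2, 0.0, 8.2]
finger_gap: -0.0
gripper_force: 3.6
```

The force has risen to 8.2 N at z = 0.0461, so this is the bottom stop. I hold here for over a second.

Call:
apply_moves:
  motion:
    - [[0,0,0.2],[0,0,0]]
    - [[0,0,0.2],[0,0,0]]
    - [[0,0,0.2],[0,0,0]]
    - [[0,0,0.2],[0,0,0]]
    - [[0,0,0.2],[0,0,0]]
    - [[0,0,0.2],[0,0,0]]
    - [[0,0,0.2],[0,0,0]]
    - [[0,0,0.2],[0,0,0]]

```text
t: 5.9
tool_pos: [0.6028, -0.1832, 0.0461]
orientation: [0.0, 0.598, 0.802, 0.0]
contact_force: [-0.2, 0.1, 10.2]
finger_gap: 0.0001
gripper_force: 5.0
```

Call:
apply_moves:
  motion:
    - [[0,0,0],[0,0,0]]
    - [[0,0,0],[0,0,0]]
    - [[0,0,0],[0,0,0]]
    - [[0,0,0],[0,0,0]]

```text
t: 6.3
tool_pos: [0.6028, -0.1832, 0.0461]
orientation: [0.0, 0.598, 0.801, 0.0]
contact_force: [-0.4, 1.1, 9.9]
finger_gap: 0.0001
gripper_force: 5.0
```

Call:
apply_moves:
  motion:
    - [[0,0,-3],[0,0,0]]
    - [[0,0,-6],[0,0,0]]
    - [[0,0,-9],[0,0,0]]
    - [[0,0,-12],[0,0,0]]
    - [[0,0,-15],[0,0,0]]
    - [[0,0,-17],[0,0,0]]
    - [[0,0,-17],[0,0,0]]
    - [[0,0,-17],[0,0,0]]

```text
t: 7.1
tool_pos: [0.6025, -0.1832, 0.0626]
orientation: [-0.0, 0.598, 0.801, -0.0]
contact_force: [-0.1, -0.5, -0.5]
finger_gap: 0.0
gripper_force: 0.0
```

The tip is clear at z = 0.0626 with zero force. Second stroke to the same depth, with a gentle arrival.

Call:
apply_moves:
  motion:
    - [[0,0,3],[0,0,0]]
    - [[0,0,6],[0,0,0]]
    - [[0,0,9],[0,0,0]]
    - [[0,0,12],[0,0,0]]
    - [[0,0,14],[0,0,0]]
    - [[0,0,16],[0,0,0]]
    - [[0,0,16.5],[0,0,0]]
    - [[0,0,17],[0,0,0]]

```text
t: 7.9
tool_pos: [0.6027, -0.1832, 0.046]
orientation: [0.0, 0.598, 0.801, -0.0]
contact_force: [-6.3, 0.9, 16.1]
finger_gap: -0.0003
gripper_force: 8.2
```

Call:
apply_moves:
  motion:
    - [[0,0,0],[0,0,0]]
    - [[0,0,0],[0,0,0]]
    - [[0,0,0],[0,0,0]]
    - [[0,0,0],[0,0,0]]
    - [[0,0,0],[0,0,0]]
    - [[0,0,0],[0,0,0]]
    - [[0,0,0],[0,0,0]]
    - [[0,0,0],[0,0,0]]

```text
t: 8.7
tool_pos: [0.6026, -0.1832, 0.0461]
orientation: [0.0, 0.598, 0.801, -0.0]
contact_force: [-3.7, 1.0, 11.0]
finger_gap: 0.0002
gripper_force: 5.4
```

Call:
apply_moves:
  motion:
    - [[0,0,0],[0,0,0]]
    - [[0,0,0],[0,0,0]]
    - [[0,0,0],[0,0,0]]

```text
t: 9.0
tool_pos: [0.6026, -0.1832, 0.0461]
orientation: [0.0, 0.598, 0.801, -0.0]
contact_force: [-4.0, 1.2, 10.8]
finger_gap: -0.0001
gripper_force: 5.4
```

Call:
apply_moves:
  motion:
    - [[0,0,-3],[0,0,0]]
    - [[0,0,-6],[0,0,0]]
    - [[0,0,-9],[0,0,0]]
    - [[0,0,-12],[0,0,0]]
    - [[0,0,-15],[0,0,0]]
    - [[0,0,-17],[0,0,0]]
    - [[0,0,-17],[0,0,0]]
    - [[0,0,-17],[0,0,0]]

```text
t: 9.8
tool_pos: [0.6026, -0.1832, 0.0626]
orientation: [-0.0, 0.598, 0.801, -0.0]
contact_force: [-0.5, -0.2, 0.2]
finger_gap: -0.0003
gripper_force: 0.0
```

Call:
apply_moves:
  motion:
    - [[0,0,-8],[0,0,0]]
    - [[0,0,-20],[0,0,0]]
    - [[0,0,-35],[0,0,0]]
    - [[0,0,-55],[0,0,0]]
    - [[0,0,-80],[0,0,0]]
    - [[0,0,-105],[0,0,0]]
    - [[0,0,-125],[0,0,0]]
    - [[0,0,-135],[0,0,0]]

```text
t: 10.6
tool_pos: [0.6033, -0.1833, 0.2008]
orientation: [0.002, 0.598, 0.801, 0.0]
contact_force: [0.6, -1.0, -0.6]
finger_gap: 0.0001
gripper_force: 0.0
```

Call:
apply_moves:
  motion:
    - [[-30,0,0],[0,0,0]]
    - [[-60,0,0],[0,0,0]]
    - [[-90,0,0],[0,0,0]]
    - [[-120,0,0],[0,0,0]]
    - [[-150,0,0],[0,0,0]]
    - [[-170,0,0],[0,0,0]]
    - [[-180,0,0],[0,0,0]]
    - [[-180,0,0],[0,0,0]]

```text
t: 11.4
tool_pos: [0.6536, -0.3566, 0.1973]
orientation: [-0.0, 0.598, 0.801, -0.0]
contact_force: [0.6, 0.1, -0.3]
finger_gap: 0.0001
gripper_force: 0.0
```

That sidestep took the hand towards the cleaner can, though there is no contact force. I'll raise it, go back, and check the scene.

Call:
apply_moves:
  motion:
    - [[0,0,-10],[0,0,0]]
    - [[0,0,-30],[0,0,0]]
    - [[0,0,-50],[0,0,0]]
    - [[30,-10,-60],[0,0,0]]
    - [[60,-40,-60],[0,0,0]]
    - [[60,-80,-60],[0,0,0]]
    - [[60,-110,-60],[0,0,0]]
    - [[60,-110,-60],[0,0,0]]

```text
t: 12.2
tool_pos: [0.5282, -0.3305, 0.2593]
orientation: [0.001, 0.599, 0.801, -0.001]
contact_force: [0.6, -0.1, 0.2]
finger_gap: -0.0001
gripper_force: 0.0
```

Run:
```python
from h import *;from bench import ctrl,camera
import cv2
a=camera("top");b=camera("scene");go(ctrl.get_obs())
o=cv2.imread("pics/top0.png");p=cv2.imread("pics/scene0.png")
st=np.hstack([np.vstack([x[y0:y0+150,x0:x0+200] for x in q]) for q,y0,x0 in(((o,a),110,310),((p,b),185,130))])
cv2.imwrite("pics/end.png",cv2.resize(st,None,fx=2,fy=2,interpolation=2))
```

```text
t 12.3 pos [ 0.5313 -0.3288  0.259 ] shift [118.9 110.1  59. ] turn [ 0.04  0.07 -0.23] F [0.06 0.71 0.99] gap 0.0004 [ 0.84  0.43 -0.46  1.57  0.2   1.19  0.64]
```

View pics/end.png

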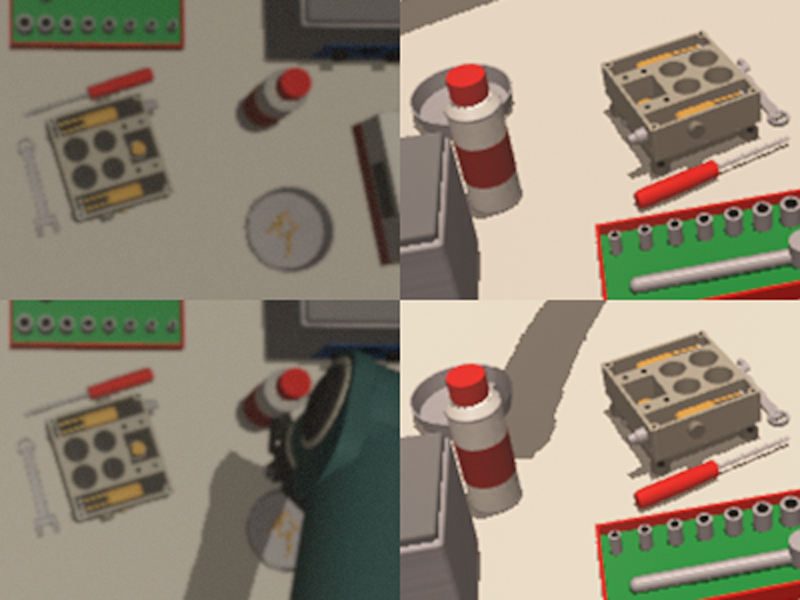

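Before (upper row) and after (lower row) match: the can at about (465,365), the carburettor at about (685,400), and the tools and dish are all where they were. The plunger at about (138,448) is up. Handing in.

```bash
python3 -c "
from bench import ctrl;print(ctrl.hand_in())"
```

```text
the job is handed in; nothing more can be done
None
```

The job is handed in: I pushed the accelerator pump plunger to its stop and held it for over a second, twice. It is now up, the finger is clear, nothing around the carburettor looks moved, and no pass/fail verdict came back.

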